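# Seat the infeed board of a leather splitting machine and close its catch

## Robot

A 6-joint arm with a two-finger parallel gripper is mounted at the origin on the work surface. World frame = base frame: x ahead of the robot, y to its left, z up, the work surface at z = 0. Lengths are in m, angles in rad, forces in N, time in s.
With the tool pointing down it reaches from about 0.35 to 0.775 m from the base axis. Payload 5.5 kg.
Tool frame: the origin (TCP) lies midway between the tips of the shut fingers; the grasp point (between the pads) lies 19 mm behind it; z points along the fingers, y is the direction in which the jaws open and shut (so a half turn about z gives the same grasp; the last joint's range is limited). The gripper opens to 85 mm and grips with 20 to 120 N. Pads are 22 mm wide; open, the fingers measure 114 mm over their backs; the gripper's body (76 mm by 85 mm) begins 54 mm behind the grasp point. The pads swing forward as they close: fully open they stand 13 mm farther back than shut.
Start: joints at [-1.415, 0.313, 0.046, 1.304, 0, 1.431], TCP at [0.168, -0.55, 0.231] pointing down, gripper open.
Joint ranges: [-2.76, 2.76], [-0.86, 1.69], [-1.03, 1.26], [-2.2, 2.34], [-1.47, 1.5], [-3.14, 3.14]. Speed limits (rad/s): [2.57, 2.57, 3.14, 3.14, 3.14, 3.14].

## Interface

Orientations are given as a unit quaternion [w, x, y, z].
In Python, from workcell import env gives the robot as it stands.
- The arm moves only by the shell command python3 -m pendant 'ROWS' [FORCE]. ROWS is JSON, a list of rows, each a list of 3 entries, a list of its own where there are three numbers: the shift along the tool's x, y, z each as a share of 20 mm, from -1 to 1, then the turn about the tool's z as a share of 6 degrees, from -1 to 1, then the closure, from -1 (fully open) to 1 (shut). In form: [[[tx, ty, tz], turn, claw], ...]. A call has 1 to 12 rows; each row shifts and turns the commanded pose from where the row before left it, along the tool's axes as they then stand; what a row does not reach is not made up. A row lasts 1/8 s, in which the tool goes at most 62.5 mm and 10.7 degrees, less where a joint would pass 70% of its speed; a pose out of reach is approached as far as the arm can. A call with a number of a shift or a turn outside -1 to 1 is refused whole. A call with a gripper value outside its range is refused whole. The fingers move at their own pace and stop on an object; FORCE is the grip in N (left out, the last holds). Time passes only in rows, so rows that do not move let the fingers close. It gives the time, the measured TCP pose, the force and the opening at its end, in the units of the state.
- env.get_state(): the state, without advancing time (a new reading comes with each control period).
- env.read_camera(name): name is "scene" or "top" or "wrist"; returns a dict with "color" (420x560x3 uint8, blue, green, red), "mtx" (3x3 intrinsics, pixels), "view" (4x4, takes a point from world to camera coordinates). Camera axes: x right, y down, z forward; pixel columns grow to the right and rows downward; lengths in m; the calibration is good to about 2 mm. A picture is of the moment at which its call begins. There is no depth.
- env.hand_in(): hands the job in, once; it reports no verdict.
Trained networks look in the newest picture that a camera, given by its name, has taken for a name from the list of things; names that differ only in an ending like _2 or _b are one class to them, and where a whole thing is asked for, a point or a joint stands for the part that bears it (a point fixed in the world has none). Each returns a list of dicts, best first, with "p" (0 to 1); they miss things now and then, are a little off and sometimes report something else, mostly with a low value. They report only what shows in the picture. A call takes as long as a camera call.
- env.boxes_of(camera, thing): "location" ([column, row] in pixels, amid what is visible of it).
- env.cut_out(camera, thing): "region" (420x560 bool, what is visible of it) and "location" ([column, row] in pixels, amid what is visible of it).
The state is a dict: "clock": time; "joint_pos": joint angles; "qvel": joint speeds; "tau": joint torques, N m; "tcp_pos": TCP position; "orientation": TCP orientation; "wrist_force": force on the tool from outside, world axes, zero at the start; "ft_torque": the same for the moment, N m; "finger_gap": finger opening in m.
Only numpy, scipy, OpenCV 4.12 (cv2) and the standard library are available. Lean on these libraries where they do the work, as an engineer would, in place of code of your own. Each camera call takes 0.05 s, during which the arm holds its last target.

## Task

The infeed board of the splitting machine has been drawn back on its rails for cleaning. Using only the fingertips, push it gently along the rails towards the feed roller until you feel it drop into its locating notches and lie flat, level with the bed plate; then push the catch with the red knob round over the edge of the board as far as it goes. Do not lift or tip the board, do not ram it, and leave the tools and other things around it where they are.

Things in the scene. Friction and masses are not known exactly. Their poses are not given: they have to be found in the camera images.
- splitter: Grey bench splitting machine, fixed; place and heading vary. Origin on the table under the centre of the board when home; +x = feed direction (the way to push the board), +y left, +z up. Sizes in its frame, mm: base slab 22 high, x -165 to 270, y +-160; steel bed plate from x = 80, top 67 high; copper roller at x = 130; end castings x 70 to 270, |y| 160 to 250, up to 240 high.
- board_home (a point): Point of the splitter where the middle of the board's top lies when home (67 mm high). Rails along splitter x from -165 to 80 mm, |y| 86 to 116, tops 50 high, each with two notches 28 long and 7 deep centred at x = +-58. Side guides |y| 116 to 125, 66 high. Between the rails only the base slab.
- board: Loose plywood board, 150 (x, feed direction) x 230 (y) x 16 mm, 0.5 to 1 kg. Origin: centre of its flat underside. Four 8 mm nylon feet at x = +-58, y = +-100 ride on the rails. At the start 45 to 85 mm behind home, underside 58 mm above the table; home: feet 7 mm down in the notches, underside 51, top 67, level with the bed plate, centre within 4 mm of home. Slides at 1 to 4 N; once home it is stopped.
- board_rear (a point): Centre of the board's rear end face (the face to push, 230 wide x 16 mm high), 75 mm behind the board's centre and 8 mm above its underside; moves with the board.
- catch (a joint): Swing catch right of the board, rad: 0 = open, bar pointing back (splitter -x); grows clockwise from above; 1.57 = closed, bar to splitter +y over the board's edge; stop at 1.6. Starts at 0 to 0.25; light friction (1 to 2 N at the knob), stays where left. Bar 14 wide, 8 thick, reaching 69 mm from the pivot, underside 69.5 mm above the table: it passes over the board only when that is home.
- catch_pivot (a point): Pivot axis of the catch, at x = -30, y = -145, 73.5 mm high in the splitter frame; fixed to the splitter.
- catch_knob (a point): Middle of the catch's red upright knob, 16 mm diameter, from 77.5 to 105.5 mm above the table, 60 mm from the pivot axis; moves with the bar.
- oil_bottle: Yellow oil bottle with red cap, 48 mm diameter, 130 high, standing on the table left of the machine. Origin under its centre. Leave alone.
- gauge: Hand thickness gauge with a 54 mm black and white dial and an aluminium C frame, about 90 x 115 mm, 18 high, lying on the table left of the rails. Leave alone.
- rivet_tub: Blue open tub, 110 x 80 x 45 high, on the table to the left. Leave alone.
- whetstone: Grey whetstone on a dark wooden base, 150 x 50 x 28 high, on the table right of the machine. Leave alone.
- screwdriver: Screwdriver with orange handle lying on the table to the right. Leave alone.
- brush: Brush 160 mm long with a wooden handle, lying on the table to the right. Leave alone.

How it is judged:
On the way, in this order (a step that is already met when the one before it is completed fails the run):
1. the board has dropped flat into its notches while the catch is still open (z of board in the frame of splitter below 0.0535 m and angle between board's own z axis and vertical below 0.015 rad and x of board in the frame of splitter between -0.007 and 0.007 m and value of joint catch below 0.6 rad), for 0.2 s.
2. the catch is swung round over the seated board (z of board in the frame of splitter below 0.0535 m and angle between board's own z axis and vertical below 0.015 rad and x of board in the frame of splitter between -0.007 and 0.007 m and value of joint catch above 1.35 rad), for 0.2 s.
At the end, for the whole second after the job is handed in: The board lies flat (within 0.015 rad) in all four notches, its underside less than 53.5 mm above the table (home is 51) and its centre within 7 mm of home along the rails, the catch is turned beyond 1.35 rad over it, and everything is at rest (all of step 2 and linear speed of board below 0.01 m/s and velocity of joint catch between -0.1 and 0.1 rad/s); the robot touches nothing.
It fails at once if the board is lifted more than 7 mm off its rails (z of board in the frame of splitter above 0.065 m).
It fails at once if the board is tipped by more than 0.12 rad (angle between board's own z axis and vertical above 0.12 rad).
It fails at once if the board is rammed: pushed with more than 70 N (contact force between the fingers and board above 70 N).
It fails at once if the board is pushed with something other than the fingers (contact force between the arm and board above 3 N).
It fails at once if a bystander is moved more than 20 mm (distance of any of oil_bottle, gauge, rivet_tub, whetstone, screwdriver, brush from where it was at the start of the episode above 0.02 m).
It also fails if it takes over 51 s, if anything falls off the work surface, if the arm or the gripper's body presses on something with over 40 N, if the wrist force passes 120 N, or if a joint passes its speed limit or range.

## Working session

There is one attempt and no reset: what is moved stays moved. The work goes in short steps, Python scripts to look and compute and a shell command to move; the robot and the scene stay as the last step left them, time stands still between calls to the robot, and variables do not carry over. Pictures are saved under pics/ and viewed, and the job is handed in when it is done.

```bash
ls; mkdir -p pics
python3 - <<'E'
from workcell import env
import cv2
s=env.get_state(); print(s)
for c in ("scene","top","wrist"):
    r=env.read_camera(c); cv2.imwrite(f"pics/a_{c}.png",r["color"])
    print(c,r["mtx"].tolist(),r["view"].round(4).tolist())
    for t in ("splitter","board","board_rear","catch","catch_knob","catch_pivot","board_home"):
        try:
            b=env.boxes_of(c,t); print(t,[(x["p"],x["location"]) for x in b[:2]])
        except Exception as e: print(t,e)
E
```

```text
pics
{'clock': 0.0, 'joint_pos': array([-1.41460961e+00,  3.14004333e-01,  4.49676205e-02,  1.30356416e+00,
       -2.27543859e-05,  1.43119265e+00]), 'qvel': array([-0.00124516, -0.00126789,  0.00104538, -0.00018985, -0.00202741,
       -0.0022731 ]), 'tau': array([-7.88141188e-04, -4.80629325e+01,  2.98530579e+01,  1.93131482e-02,
       -1.11871020e-04,  2.76541124e-05]), 'tcp_pos': array([ 0.16751353, -0.54953367,  0.23040196]), 'orientation': array([-9.02147220e-04,  9.89083022e-01,  1.47356580e-01, -1.88579227e-05]), 'wrist_force': array([-0.85121601,  0.14747703, -0.61800897]), 'ft_torque': array([-0.0207641 , -0.02708264,  0.01267733]), 'finger_gap': 0.08509981106195538}
scene [[386.15486872777143, 0.0, 287.3460816310921], [0.0, 386.15486872777143, 205.5493131912892], [0.0, 0.0, 1.0]] [[-0.7048, 0.7093, 0.0051, 0.4239], [0.5381, 0.5393, -0.6477, -0.2615], [-0.4622, -0.4538, -0.7618, 1.3374], [0.0, 0.0, 0.0, 1.0]]
splitter [(0.59, [254.2, 268.6])]
board [(0.84, [296.8, 212.8])]
board_rear [(0.83, [296.6, 210.8])]
catch [(0.59, [253.6, 184.3])]
catch_knob [(0.73, [252.2, 179.6]
[... 241 characters left out ...]
7, -0.1935, 0.5754], [0.1932, 0.0234, -0.9809, 1.2004], [0.0, 0.0, 0.0, 1.0]]
splitter [(0.58, [272.3, 143.8])]
board [(0.92, [280.8, 210.2])]
board_rear [(0.86, [282.0, 205.3])]
catch [(0.65, [376.3, 189.3]), (0.47, [336.2, 198.6])]
catch_knob [(0.65, [332.3, 198.8])]
catch_pivot [(0.7, [271.1, 144.6])]
board_home [(0.62, [271.9, 147.7]), (0.37, [280.7, 209.5])]
wrist [[315.3848422970922, 0.0, 277.68232487083156], [0.0, 315.3848422970922, 210.1265099812496], [0.0, 0.0, 1.0]] [[0.2906, -0.9568, 0.0007, -0.5761], [-0.9173, -0.2784, 0.2848, -0.0357], [-0.2723, -0.0834, -0.9586, 0.3797], [0.0, 0.0, 0.0, 1.0]]
splitter []
board []
board_rear []
catch []
catch_knob []
catch_pivot []
board_home []
```

View pics/a_top.png

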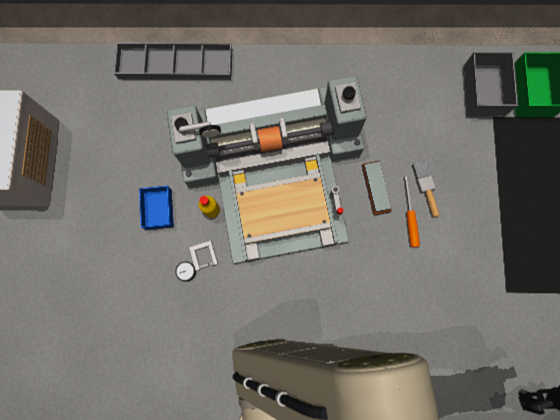

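View pics/a_scene.png

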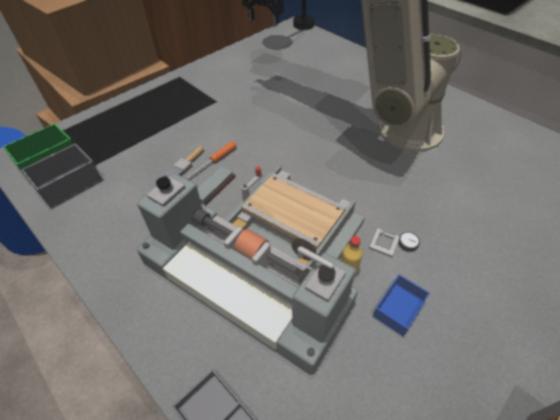

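The top view shows the board at about (282,207). The red knob is at (340,211), with its pivot near (336,190). The bottle (208,205) and gauge (195,262) are left of the rails, and the whetstone (376,188) is on the right. Next I'll enlarge the view and fit the geometry.

```bash
cat > h.py <<'E'
import numpy as np, cv2
from workcell import env
def back(cam,uv,z):
    K,V=cam["mtx"],cam["view"]; R,t=V[:3,:3],V[:3,3]
    d=R.T@np.linalg.solve(K,[uv[0],uv[1],1]); o=-R.T@t
    return o+d*(z-o[2])/d[2]
def proj(cam,P):
    P=np.atleast_2d(P); q=(cam["view"][:3,:3]@P.T).T+cam["view"][:3,3]; q=(cam["mtx"]@q.T).T
    return q[:,:2]/q[:,2:]
E
python3 - <<'E'
from h import *
import pickle
c={n:env.read_camera(n) for n in ("top","scene")}
pickle.dump(c,open("cams.pkl","wb"))
m=env.cut_out("top","board")[0]["region"]
cn=max(cv2.findContours(m.astype(np.uint8),0,1)[0],key=cv2.contourArea)
r=cv2.minAreaRect(cn); print(r)
for p in cv2.boxPoints(r): print(p, back(c["top"],p,0.074).round(4))
print("c",back(c["top"],r[0],0.074))
im=c["top"]["color"]
# red knob
h=cv2.cvtColor(im,cv2.COLOR_BGR2HSV)
mk=(((h[...,0]<8)|(h[...,0]>172))&(h[...,1]>170)&(h[...,2]>100)).astype(np.uint8)
n,l,s,ce=cv2.connectedComponentsWithStats(mk)
for i in range(1,n):
    if s[i,4]>8: print(s[i],ce[i],back(c["top"],ce[i],0.1))
g=cv2.resize(im[140:275,215:360],None,fx=5,fy=4.4,interpolation=cv2.INTER_CUBIC)
cv2.imwrite("pics/b_zoom.png",g)
E
```

```text
((276.22119140625, 172.9656982421875), (164.70004272460938, 198.47805786132812), 79.45193481445312)
[163.5841  110.17399] [0.8496 0.334  0.074 ]
[358.70825  73.84052] [ 0.9619 -0.2063  0.074 ]
[388.85828 235.75742] [ 0.5075 -0.2771  0.074 ]
[193.73413 272.09088] [0.4058 0.2269 0.074 ]
c [0.673097   0.01870196 0.074     ]
[200 196   9   9  55] [203.65454545 200.01818182] [0.5908079  0.20548739 0.1       ]
[337 208   6   5  24] [339.66666667 210.125     ] [ 0.56855614 -0.14733122  0.1       ]
```

View pics/b_zoom.png

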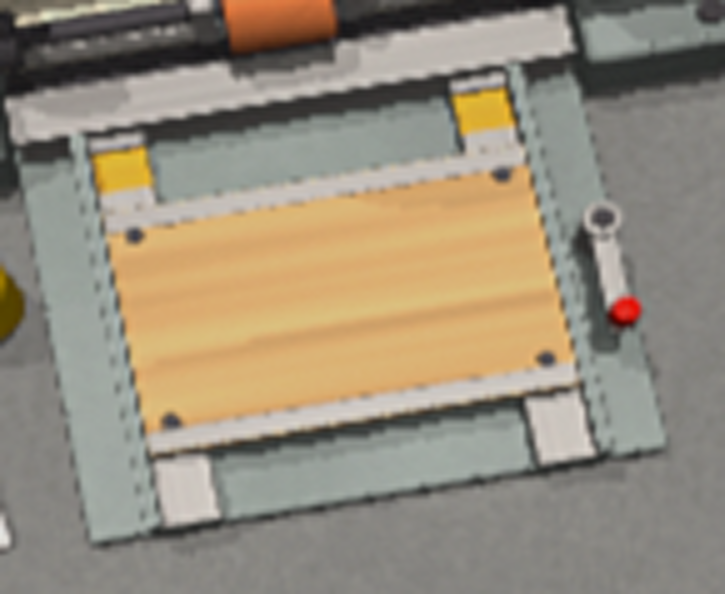

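```bash
cat > fit.py <<'E'
from h import *
import pickle
from scipy.optimize import least_squares
c=pickle.load(open("cams.pkl","rb")); t=c["top"]
pts=[((92,543),(-165,160,22)),((663,447),(-165,-160,22)),((602,217),(-30,-145,77.5)),
((167,527),(-165,116,50)),((220,518),(-165,86,50)),((543,463),(-165,-86,50)),((596,455),(-165,-116,50))]
px=np.array([(215+u/5-.4,140+v/4.4-.4) for (u,v),_ in pts]); L=np.array([p for _,p in pts])/1e3
def W(q,L):
    a,b=np.cos(q[2]),np.sin(q[2]); return np.c_[q[0]+a*L[:,0]-b*L[:,1],q[1]+b*L[:,0]+a*L[:,1],L[:,2]]
r=least_squares(lambda q:(proj(t,W(q,L))-px).ravel(),[.67,.02,.1],loss="soft_l1")
print("splitter",r.x.round(4),r.fun.reshape(-1,2).round(2).tolist())
bp=np.array([(105,215),(524,150),(578,378),(150,450)]);B=np.array([(75,115,74),(75,-115,74),(-75,-115,74),(-75,115,74)])/1e3
bx=np.array([(215+u/5-.4,140+v/4.4-.4) for u,v in bp])
rb=least_squares(lambda q:(proj(t,W(q,B))-bx).ravel(),[.62,.02,.1])
print("board",rb.x.round(4),rb.fun.reshape(-1,2).round(2).tolist())
q=r.x;d=rb.x[:2]-q[:2];a,b=np.cos(q[2]),np.sin(q[2])
print("board in splitter",(a*d[0]+b*d[1]).round(4),(-b*d[0]+a*d[1]).round(4))
k=back(t,(339.67,210.1),0.1055); d=k[:2]-q[:2]; kl=np.array([a*d[0]+b*d[1],-b*d[0]+a*d[1]]); print("knob",k.round(4),"spl",kl.round(4), "catch",np.arctan2(kl[1]+.145,-(kl[0]+.03)))
pickle.dump((r.x,rb.x),open("pose.pkl","wb"))
for n in ("top","scene"):
    im=c[n]["color"].copy()
    def box(q,x0,x1,y0,y1,z,col):
        P=W(q,np.array([(x0,y0,z),(x1,y0,z),(x1,y1,z),(x0,y1,z)])/1e3)
        cv2.polylines(im,[np.round(proj(c[n],P)*16).astype(int)],True,col,1,cv2.LINE_AA,4)
    box(q,-165,270,-160,160,22,(255,0,0))
    for s in (-1,1): box(q,-165,80,s*86,s*116,50,(0,0,255)); box(q,44,72,s*86,s*116,43,(0,255,0)); box(q,70,270,s*160,s*250,240,(255,0,255))
    box(rb.x,-75,75,-115,115,74,(255,255,0))
    cv2.imwrite(f"pics/c_{n}.png",cv2.resize(im[60:280,140:400] if n=="top" else im[140:380,120:400],None,fx=2.8,fy=2.5))
E
python3 fit.py
```

```text
splitter [0.6282 0.0105 0.2049] [[-0.43, 0.28], [1.6, -0.24], [-0.11, 0.64], [-0.28, -0.11], [0.29, -0.21], [-0.45, 0.02], [0.06, -0.3]]
board [0.5801 0.0006 0.1982] [[-0.62, -0.72], [0.2, -1.42], [0.71, 1.19], [-0.3, 0.81]]
board in splitter -0.0491 0.0001
knob [ 0.5675 -0.1467  0.1055] spl [-0.0914 -0.1416] catch 0.05594725670017999
```

View pics/c_top.png

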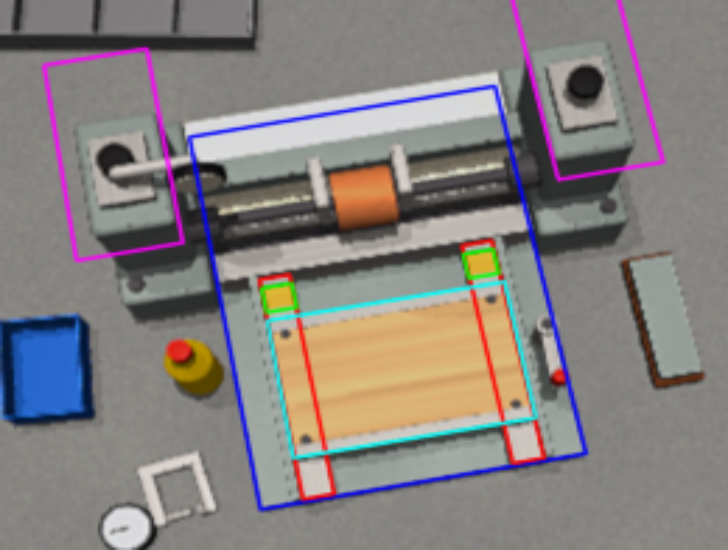

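View pics/c_scene.png

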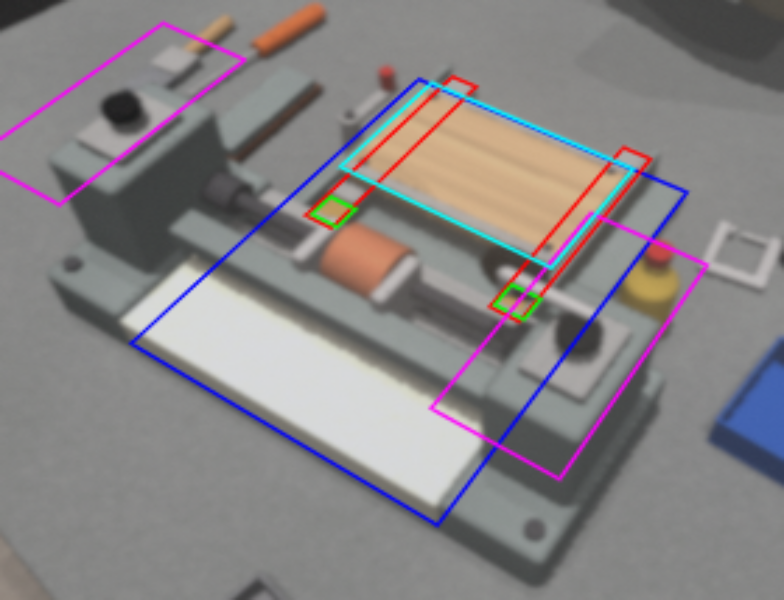

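The overlay agrees in both pictures. The splitter is at (0.628, 0.0105) with heading 0.205. The board is 49 mm behind home and the catch is at about 0.06. I'll move behind the rear face with the jaws open across it.

```bash
python3 -m pendant '[[[0.5,-0.5,0],0.87,-1],[[0.88,-1,0],0,-1],[[0.88,-1,0],0,-1],[[0.88,-1,0],0,-1],[[0.88,-1,0],0,-1],[[0.88,-1,0],0,-1],[[0.88,-1,0],0,-1],[[0.88,-1,0],0,-1],[[0.88,-1,0],0,-1],[[0.88,-1,0],0,-1],[[0.88,-1,0],0,-1],[[0.88,-1,0],0,-1]]'
python3 -m pendant '[[[0.88,-1,0],0,-1],[[0.88,-1,0],0,-1],[[0.88,-1,0],0,-1],[[0.88,-1,0],0,-1],[[0.88,-1,0],0,-1],[[0.88,-1,0],0,-1],[[0.88,-1,0],0,-1],[[0.88,-1,0],0,-1],[[0.6,-0.7,0],0,-1],[[0,0,0],0,-1],[[0,0,0],0,-1]]'
cat > st.py <<'E'
from h import *
import pickle
q,_=pickle.load(open("pose.pkl","rb"));s=env.get_state();p=s["tcp_pos"];a,b=np.cos(q[2]),np.sin(q[2]);d=p[:2]-q[:2]
o=s["orientation"];yaw=2*np.arctan2(o[2],o[1])
f=s["wrist_force"]
print("t",round(s["clock"],2),"spl xyz mm",(1e3*np.array([a*d[0]+b*d[1],-b*d[0]+a*d[1],p[2]])).round(1),"yaw err",round(yaw-q[2],4),"F spl",np.array([a*f[0]+b*f[1],-b*f[0]+a*f[1],f[2]]).round(2),"gap",s["finger_gap"].round(4))
E
python3 st.py
```

```text
clock: 2.85
tcp_pos: [0.3195, -0.2821, 0.2315]
orientation: [0.0, 0.995, 0.102, 0.0]
wrist_force: [0.5, 0.8, 0.2]
finger_gap: 0.0852
clock: 4.22
tcp_pos: [0.4331, -0.0817, 0.2313]
orientation: [0.0, 0.995, 0.102, -0.0]
wrist_force: [-1.0, 0.2, -1.4]
finger_gap: 0.0853Traceback (most recent call last):
  File "st.py", line 6, in <module>
    print("t",round(s["clock"],2),"spl xyz mm",(1e3*np.array([a*d[0]+b*d[1],-b*d[0]+a*d[1],p[2]])).round(1),"yaw err",round(yaw-q[2],4),"F spl",np.array([a*f[0]+b*f[1],-b*f[0]+a*f[1],f[2]]).round(2),"gap",s["finger_gap"].round(4))
                                                                                                                                                                                                             ^^^^^^^^^^^^^^^^^^^^^
AttributeError: 'float' object has no attribute 'round'
```

```bash
sed -i 's/s\["finger_gap"\].round(4)/round(s["finger_gap"],4)/' st.py; python3 -m pendant '[[[0.8,-0.85,0.5],0,-1],[[0.8,-0.85,1],0,-1],[[0.85,-0.83,1],0,-1],[[0,0,1],0,-1],[[0,0,1],0,-1],[[0,0,0],0,-1]]'
python3 st.py
python3 - <<'E'
from h import *
for n in ("wrist","top"):
    cv2.imwrite(f"pics/d_{n}.png",env.read_camera(n)["color"])
E
```

```text
clock: 4.97
tcp_pos: [0.4696, -0.0224, 0.14]
orientation: [-0.0, 0.995, 0.102, -0.002]
wrist_force: [-0.4, -0.4, -0.7]
finger_gap: 0.0853
t 4.97 spl xyz mm [-162.     0.2  140. ] yaw err -0.0014 F spl [-0.48 -0.33 -0.67] gap 0.0853
```

View pics/d_wrist.png

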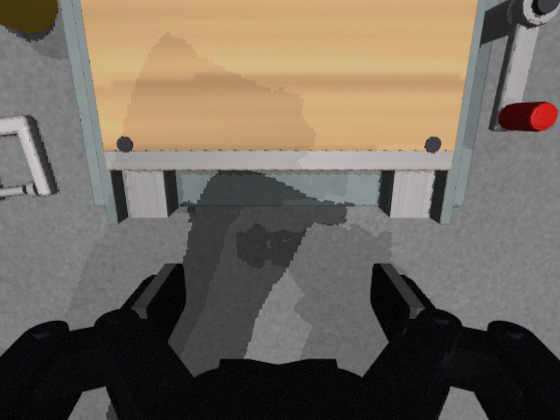

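The wrist view shows the rear edge square to the jaws at rows 150–170, columns 105–450. The fingers are centred behind it and between the rails. The knob is at (530,117). Now I'll descend.

```bash
python3 -m pendant '[[[0,0,1],0,-1],[[0,0,1],0,-1],[[0,0,1],0,-1],[[0,0,1],0,-1],[[0,0,0.7],0,-1],[[0,0,0.7],0,-1],[[0,0,0],0,-1]]'
python3 st.py
python3 - <<'E'
from h import *
w=env.read_camera("wrist");cv2.imwrite(f"pics/e_wrist.png",w["color"])
import pickle
q,_=pickle.load(open("pose.pkl","rb"));a,b=np.cos(q[2]),np.sin(q[2])
E
```

```text
clock: 5.95
tcp_pos: [0.4705, -0.0219, 0.0326]
orientation: [-0.0, 0.995, 0.102, -0.001]
wrist_force: [0.6, 0.0, -0.3]
finger_gap: 0.0854
t 5.95 spl xyz mm [-161.1    0.5   32.6] yaw err -0.0004 F spl [ 0.56 -0.11 -0.31] gap 0.0854
```

View pics/e_wrist.png

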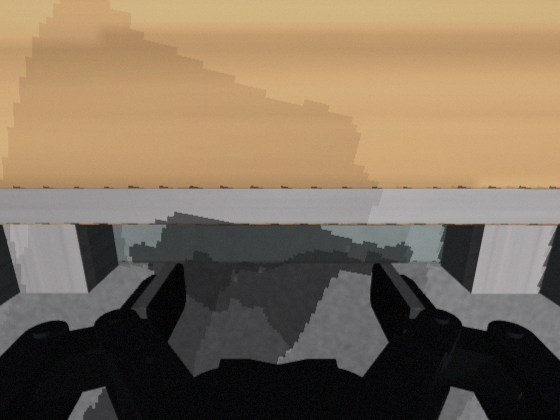

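The tips are between the rails with the rear edge ahead at row 225. I'll approach slowly.

```bash
python3 -m pendant '[[[0.3,0,0],0,-1],[[0.3,0,0],0,-1],[[0.3,0,0],0,-1],[[0.15,0,0],0,-1],[[0.15,0,0],0,-1],[[0.15,0,0],0,-1],[[0.15,0,0],0,-1]]';python3 st.py
python3 -m pendant '[[[0.15,0,0],0,-1],[[0.15,0,0],0,-1],[[0.15,0,0],0,-1],[[0.15,0,0],0,-1]]';python3 st.py
```

```text
clock: 6.88
tcp_pos: [0.4994, -0.0158, 0.0331]
orientation: [0.0, 0.995, 0.102, -0.001]
wrist_force: [-3.4, -0.6, 1.6]
finger_gap: 0.0854
t 6.88 spl xyz mm [-131.5    0.5   33.1] yaw err -0.0004 F spl [-3.46  0.07  1.63] gap 0.0854
clock: 7.38
tcp_pos: [0.5123, -0.0133, 0.0331]
orientation: [-0.0, 0.995, 0.102, -0.0]
wrist_force: [-2.3, -0.5, -1.8]
finger_gap: 0.085
t 7.38 spl xyz mm [-118.4    0.3   33.1] yaw err -0.0002 F spl [-2.33 -0.06 -1.76] gap 0.085
```

Contact, and the board is sliding at about 2–3 N.

```bash
python3 -m pendant '[[[0.15,0,0],0,-1],[[0.15,0,0],0,-1],[[0.15,0,0],0,-1],[[0.15,0,0],0,-1],[[0.15,0,0],0,-1],[[0.15,0,0],0,-1]]';python3 st.py
python3 -m pendant '[[[0.08,0,0],0,-1],[[0.08,0,0],0,-1],[[0,0,0],0,-1]]';python3 st.py
python3 - <<'E'
from h import *
w=env.read_camera("wrist");cv2.imwrite(f"pics/f_wrist.png",w["color"])
w=env.read_camera("scene");cv2.imwrite(f"pics/f_scene.png",cv2.resize(w["color"][140:380,120:400],None,fx=2.8,fy=2.5))
E
```

```text
clock: 8.12
tcp_pos: [0.53, -0.0097, 0.0333]
orientation: [0.0, 0.995, 0.102, 0.0]
wrist_force: [-2.6, -0.2, -1.2]
finger_gap: 0.0854
t 8.12 spl xyz mm [-100.3    0.3   33.3] yaw err -0.0003 F spl [-2.63  0.32 -1.16] gap 0.0854
clock: 8.5
tcp_pos: [0.5333, -0.009, 0.0334]
orientation: [0.0, 0.995, 0.102, 0.0]
wrist_force: [-1.0, -0.7, -1.0]
finger_gap: 0.0855
t 8.5 spl xyz mm [-97.    0.3  33.4] yaw err -0.0001 F spl [-1.16 -0.46 -1.03] gap 0.0855
```

View pics/f_scene.png

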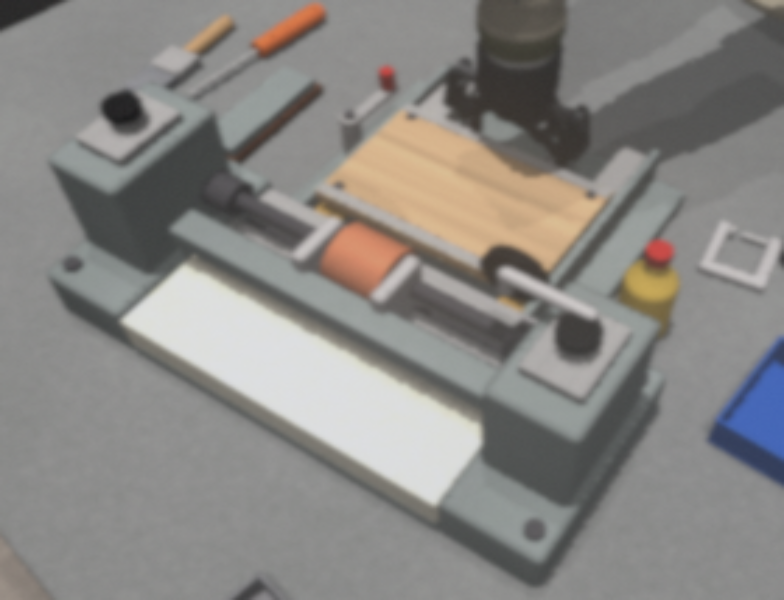

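The board is close to home, but the yellow in the notches still shows at (325,212). I'll continue in small steps.

```bash
python3 -m pendant '[[[0.1,0,0],0,-1],[[0.1,0,0],0,-1],[[0.1,0,0],0,-1]]';python3 st.py
python3 -m pendant '[[[0.1,0,0],0,-1],[[0.05,0,0],0,-1],[[0,0,0],0,-1]]';python3 st.py
python3 - <<'E'
from h import *
w=env.read_camera("wrist");cv2.imwrite(f"pics/g_wrist.png",w["color"])
E
```

```text
clock: 8.98
tcp_pos: [0.5389, -0.0079, 0.0334]
orientation: [0.0, 0.995, 0.102, -0.0]
wrist_force: [-3.0, -0.4, 1.8]
finger_gap: 0.085
t 8.97 spl xyz mm [-91.2   0.2  33.4] yaw err -0.0002 F spl [-3.02  0.18  1.78] gap 0.085
clock: 9.35
tcp_pos: [0.5419, -0.0073, 0.0334]
orientation: [0.0, 0.995, 0.102, 0.0]
wrist_force: [-2.4, -0.4, 1.4]
finger_gap: 0.0854
t 9.35 spl xyz mm [-88.1   0.2  33.4] yaw err -0.0003 F spl [-2.41  0.1   1.39] gap 0.0854
```

View pics/g_wrist.png

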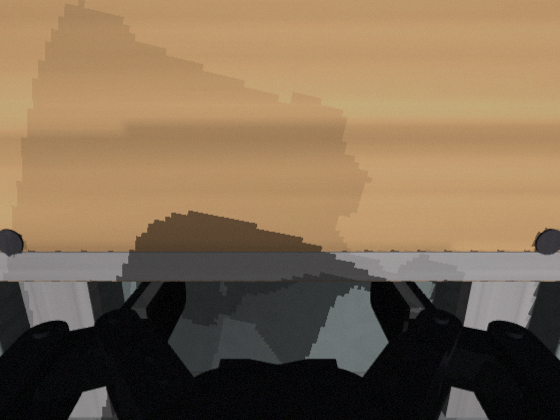

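View pics/f_wrist.png

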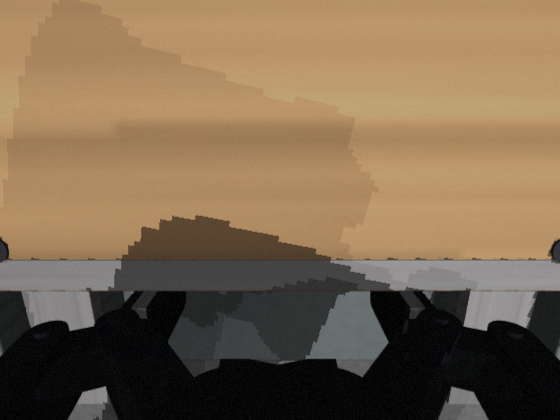

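The screws have moved inward (0→10 and 558→548) and the edge has shrunk, so the board appears to have dropped. I'll check with a tiny nudge and the other cameras.

```bash
python3 -m pendant '[[[0.07,0,0],0,-1],[[0,0,0],0,-1]]';python3 st.py; python3 -m pendant '[[[-0.3,0,0],0,-1],[[-0.5,0,0],0,-1],[[0,0,0],0,-1]]';python3 st.py;python3 - <<'E'
from h import *
w=env.read_camera("wrist");cv2.imwrite(f"pics/h_wrist.png",w["color"])
w=env.read_camera("scene");cv2.imwrite(f"pics/h_scene.png",cv2.resize(w["color"][160:280,200:360],None,fx=5,fy=5,interpolation=cv2.INTER_CUBIC))
E
```

```text
clock: 9.65
tcp_pos: [0.5432, -0.007, 0.0333]
orientation: [0.0, 0.995, 0.102, 0.0]
wrist_force: [-2.2, -1.4, 0.9]
finger_gap: 0.0851
t 9.65 spl xyz mm [-86.8   0.3  33.3] yaw err -0.0002 F spl [-2.45 -0.96  0.89] gap 0.0851
clock: 10.02
tcp_pos: [0.5264, -0.0102, 0.0332]
orientation: [-0.0, 0.995, 0.102, -0.0]
wrist_force: [-0.0, 0.3, -0.0]
finger_gap: 0.0853
t 10.03 spl xyz mm [-103.9    0.5   33.2] yaw err -0.0005 F spl [ 0.06  0.3  -0.03] gap 0.0853
```

View pics/h_scene.png

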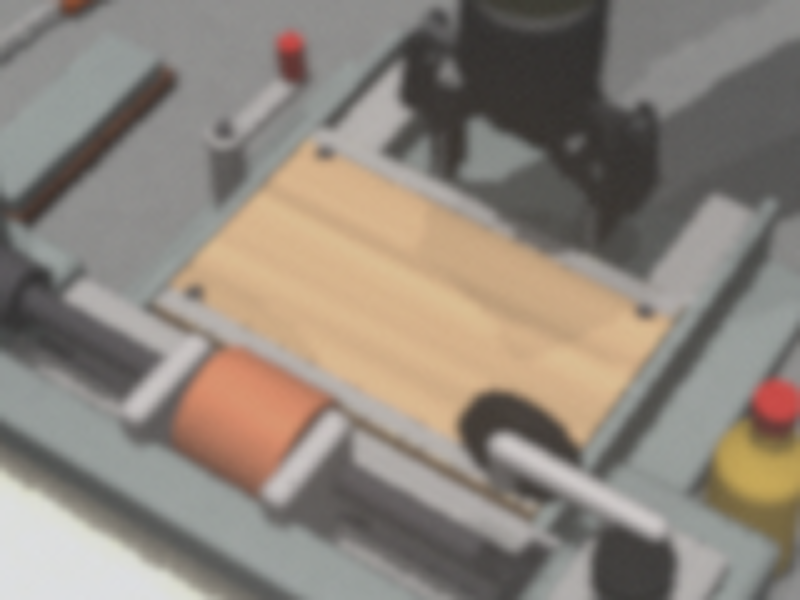

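View pics/h_wrist.png

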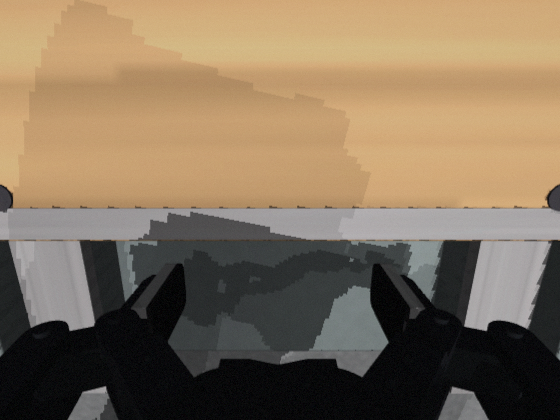

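```bash
cat > chk.py <<'E'
from h import *
import pickle,sys
from scipy.optimize import least_squares
c=pickle.load(open("cams.pkl","rb"));q,rb=pickle.load(open("pose.pkl","rb"))
z=np.array([(135,236),(502,174),(546,358),(171,421)])
a,b=np.cos(rb[2]),np.sin(rb[2])
for u,v in z:
    P=back(c["top"],(215+u/5-.4,140+v/4.4-.4),.074); d=P[:2]-rb[:2]; print("screw board mm",(1e3*np.array([a*d[0]+b*d[1],-b*d[0]+a*d[1]])).round(1))
def W(q,L):
    a,b=np.cos(q[2]),np.sin(q[2]); return np.c_[q[0]+a*L[:,0]-b*L[:,1],q[1]+b*L[:,0]+a*L[:,1],L[:,2]]
for n in ("top","scene","wrist"):
    cam=env.read_camera(n); cam0=cam["color"]
    for ztop,col in ((67,(0,255,0)),(74,(0,0,255))):
        im=cam0
        P=W(q,np.array([(-75,-115,ztop),(75,-115,ztop),(75,115,ztop),(-75,115,ztop)])/1e3)
        print(n,ztop,proj(cam,P).round(1).tolist())
        S=W(q,np.array([(sx*58,sy*100,ztop) for sx in(-1,1) for sy in (-1,1)])/1e3); print("  screws",proj(cam,S).round(1).tolist())
    cv2.imwrite(f"pics/{sys.argv[1]}_{n}.png",cam0)
E
python3 chk.py i
python3 - <<'E'
import cv2
im=cv2.imread("pics/i_top.png"); cv2.imwrite("pics/i_topz.png",cv2.resize(im[140:260,215:355],None,fx=5,fy=5,interpolation=cv2.INTER_CUBIC))
E
```

```text
screw board mm [ 56.9 100.1]
screw board mm [ 58.7 -99.2]
screw board mm [-56.7 -99.8]
screw board mm [-57.9 100.2]
top 67 [[327.0, 208.8], [315.5, 155.6], [232.1, 171.3], [241.6, 225.1]]
  screws [[320.1, 203.7], [246.1, 217.8], [311.4, 162.5], [238.6, 176.3]]
top 74 [[327.2, 208.3], [315.7, 154.8], [231.8, 170.6], [241.4, 224.7]]
  screws [[320.3, 203.2], [245.9, 217.4], [311.5, 161.8], [238.4, 175.6]]
scene 67 [[263.4, 185.0], [229.5, 220.5], [306.1, 262.7], [336.4, 220.8]]
  screws [[264.2, 190.9], [328.1, 222.6], [238.2, 218.7], [304.5, 254.6]]
scene 74 [[263.3, 183.2], [229.2, 218.8], [306.2, 261.1], [336.7, 219.1]]
  screws [[264.1, 189.2], [328.3, 220.9], [237.9, 217.0], [304.6, 253.0]]
wrist 67 [[582.9, 243.6], [754.1, -337.5], [-206.2, -337.0], [-31.1, 244.5]]
  screws [[554.1, 199.8], [-2.6, 200.5], [666.8, -240.7], [-118.1, -240.1]]
wrist 74 [[601.3, 251.3], [800.6, -381.8], [-253.4, -381.3], [-49.7, 252.2]]
  screws [[571.5, 205.0], [-20.2, 205.8], [702.3, -273.2], [-154.2, -272.7]]
```

View pics/i_topz.png

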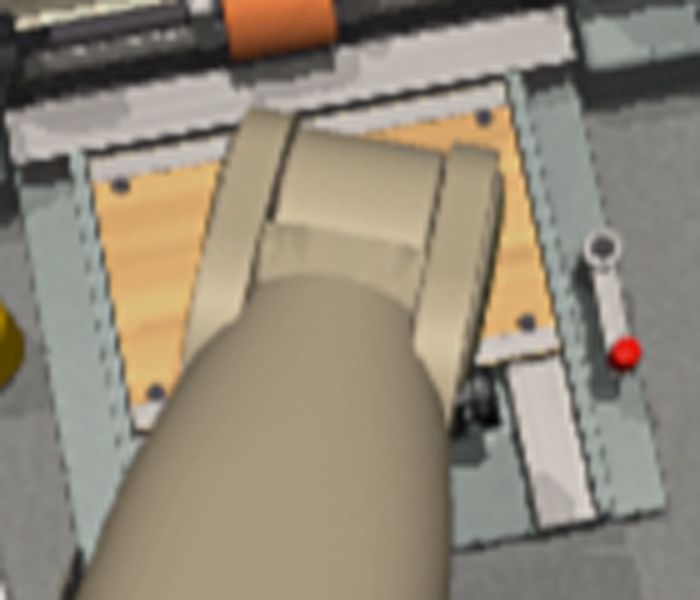

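At board height 67 mm the wrist screws should be at (554,200) and (-3,200); at 74 mm, at (571,205) and (-20,206). I see about (556,198) and (0,198), so the board is down. The top view agrees: the front screws are at (311.4,163.0) and (238.6,176.6). Next I'll back off, lift, shut the fingers and go to the right of the knob.

```bash
python3 -m pendant '[[[-1,0,0],0,-1],[[-0.5,0,-0.5],0,-1],[[0,0,-1],0,-1],[[0,0,-1],0,-1],[[0,0,-1],0,1],[[0,0,-1],0,1],[[0,0,-1],0,1],[[0,0.5,-1],0,1],[[0,1,-1],0,1],[[0,1,0],0,1],[[0,1,0],0,1],[[0,1,0],0,1]]' 20
python3 -m pendant '[[[0,1,0],0,1],[[0,1,0],0,1],[[0,1,0],0,1],[[0,1,0],0,1],[[0,0.8,0],0,1],[[0,0,0],0,1]]'
python3 st.py; python3 chk.py j|grep -v board; python3 -c "
from workcell import env
print(env.get_state()['joint_pos'].round(3))
import cv2
im=cv2.imread('pics/j_top.png'); cv2.imwrite('pics/j_topz.png',cv2.resize(im[140:260,215:375],None,fx=5,fy=5,interpolation=cv2.INTER_CUBIC))
im=cv2.imread('pics/j_scene.png'); cv2.imwrite('pics/j_scenez.png',cv2.resize(im[160:280,200:360],None,fx=5,fy=5,interpolation=cv2.INTER_CUBIC))"
```

```text
clock: 11.78
tcp_pos: [0.516, -0.1056, 0.1823]
orientation: [-0.0, 0.995, 0.102, -0.001]
wrist_force: [-0.3, 0.3, -0.5]
finger_gap: -0.0001
clock: 12.52
tcp_pos: [0.5361, -0.1996, 0.1831]
orientation: [0.0, 0.995, 0.101, 0.0]
wrist_force: [-0.7, -0.3, -0.6]
finger_gap: 0.0003
t 12.53 spl xyz mm [-133.  -186.9  183.1] yaw err -0.0018 F spl [-0.73 -0.16 -0.59] gap 0.0003
top 67 [[327.0, 208.8], [315.5, 155.6], [232.1, 171.3], [241.6, 225.1]]
  screws [[320.1, 203.7], [246.1, 217.8], [311.4, 162.5], [238.6, 176.3]]
top 74 [[327.2, 208.3], [315.7, 154.8], [231.8, 170.6], [241.4, 224.7]]
  screws [[320.3, 203.2], [245.9, 217.4], [311.5, 161.8], [238.4, 175.6]]
scene 67 [[263.4, 185.0], [229.5, 220.5], [306.1, 262.7], [336.4, 220.8]]
  screws [[264.2, 190.9], [328.1, 222.6], [238.2, 218.7], [304.5, 254.6]]
scene 74 [[263.3, 183.2], [229.2, 218.8], [306.2, 261.1], [336.7, 219.1]]
  screws [[264.1, 189.2], [328.3, 220.9], [237.9, 217.0], [304.6, 253.0]]
wrist 67 [[188.7, 136.4], [170.4, -94.3], [-174.6, -93.7], [-97.9, 136.8]]
  screws [[167.9, 114.3], [-86.2, 114.7], [150.8, -63.5], [-142.4, -63.0]]
wrist 74 [[186.3, 137.0], [166.8, -101.2], [-189.5, -100.7], [-108.1, 137.4]]
  screws [[164.9, 114.2], [-96.3, 114.6], [146.7, -69.3], [-155.9, -68.8]]
[-0.495  0.324 -0.058  1.19   0.     2.442]
```

View pics/j_topz.png

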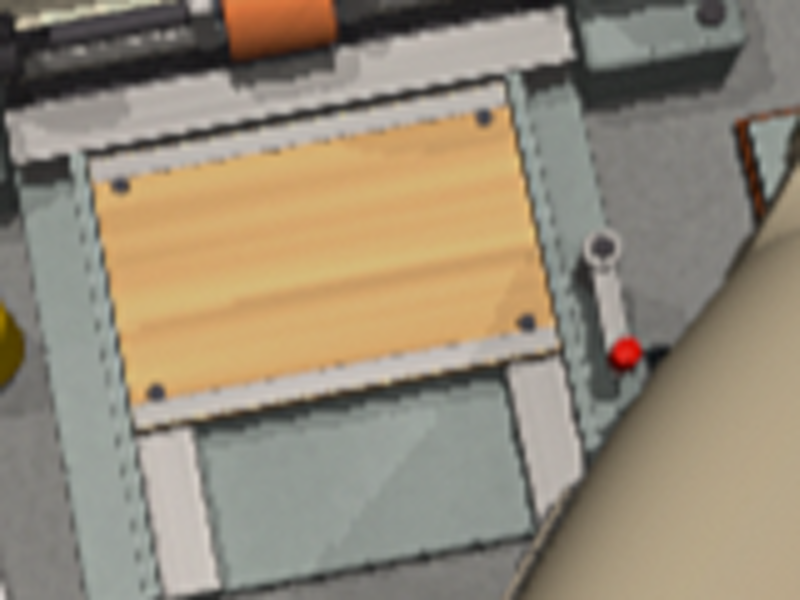

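View pics/j_wrist.png

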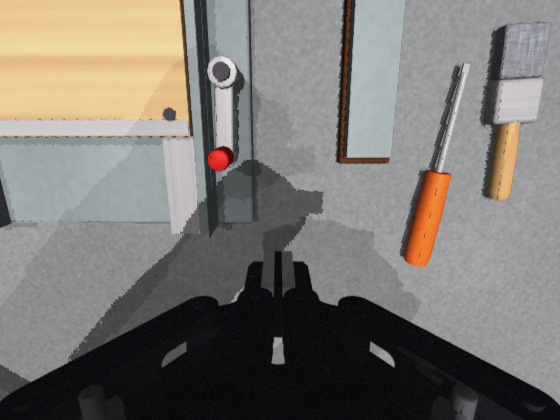

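View pics/j_scenez.png

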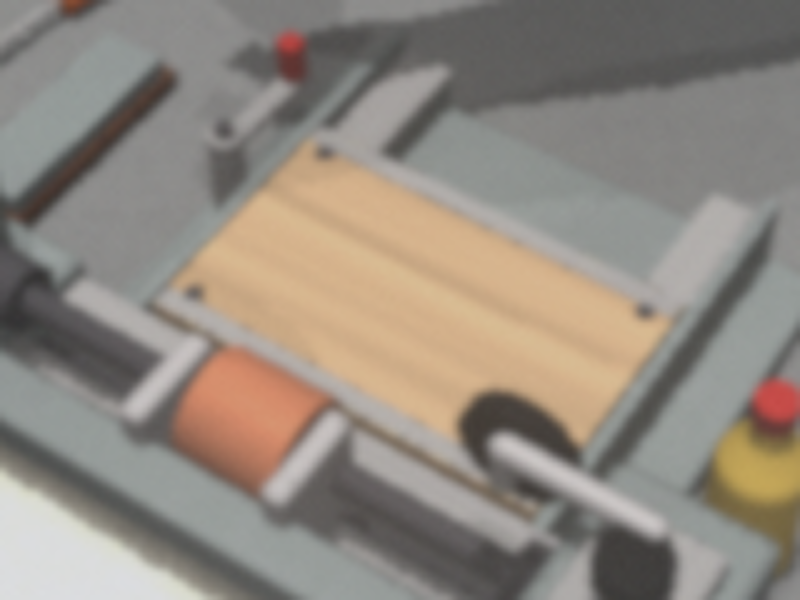

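With the arm clear, the top-view screws are at (238.6,176.6), (311.4,163), (320,204) and (245.8,218). All are within 0.5 px of the prediction for a board lying flat at home. The red knob is at wrist (220,158) and there is clear table under the shut fingers. I'll turn −45° so that tool x points along (+x,+y) of the splitter, then descend to z ≈ 0.085.

```bash
python3 -m pendant '[[[0,0,0.3],-1,1],[[0,0,0.6],-1,1],[[0,0,0.6],-1,1],[[0,0,0.6],-1,1],[[0,0,0.6],-1,1],[[0,0,0.6],-1,1],[[0,0,0.6],-1,1],[[0,0,0.6],-0.5,1],[[0,0,0.4],0,1],[[0,0,0],0,1]]'
python3 st.py
python3 - <<'E'
from h import *
w=env.read_camera("wrist");cv2.imwrite(f"pics/k_wrist.png",w["color"])
E
```

```text
clock: 13.92
tcp_pos: [0.5354, -0.1977, 0.0848]
orientation: [-0.001, 0.88, 0.475, -0.0]
wrist_force: [1.0, -0.2, -0.3]
finger_gap: 0.0001
t 13.93 spl xyz mm [-133.2 -184.9   84.8] yaw err 0.7849 F spl [ 0.89 -0.38 -0.29] gap 0.0001
```

View pics/k_wrist.png

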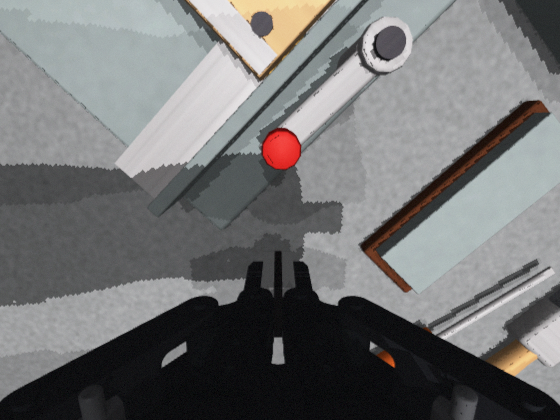

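The finger tips line up with the knob, both at column 280. I'll approach along tool x and then follow the arc.

```bash
python3 -m pendant '[[[0.5,0,0],0,1],[[0.6,0,0],0,1],[[0.5,0,0],0,1],[[0.25,0,0],0,1],[[0.25,0,0],0,1]]'; python3 st.py
python3 -m pendant '[[[0.2,-0.13,0],0,1],[[0.2,-0.14,0],0,1],[[0.19,-0.13,0],0,1],[[0.28,-0.1,0],0,1],[[0.28,-0.1,0],0,1],[[0.29,-0.1,0],0,1]]'; python3 st.py
python3 - <<'E'
from h import *
w=env.read_camera("wrist");cv2.imwrite(f"pics/l_wrist.png",w["color"])
E
```

```text
clock: 14.6
tcp_pos: [0.5585, -0.1631, 0.0852]
orientation: [0.0, 0.88, 0.475, -0.001]
wrist_force: [-7.3, -4.4, 4.1]
finger_gap: -0.0001
t 14.6 spl xyz mm [-103.6 -155.7   85.2] yaw err 0.7854 F spl [-7.98 -2.78  4.07] gap -0.0001
clock: 15.35
tcp_pos: [0.563, -0.1312, 0.0851]
orientation: [-0.0, 0.88, 0.475, -0.0]
wrist_force: [-2.3, -0.8, -1.3]
finger_gap: 0.0001
t 15.35 spl xyz mm [ -92.7 -125.4   85.1] yaw err 0.785 F spl [-2.42 -0.34 -1.29] gap 0.0001
```

View pics/l_wrist.png

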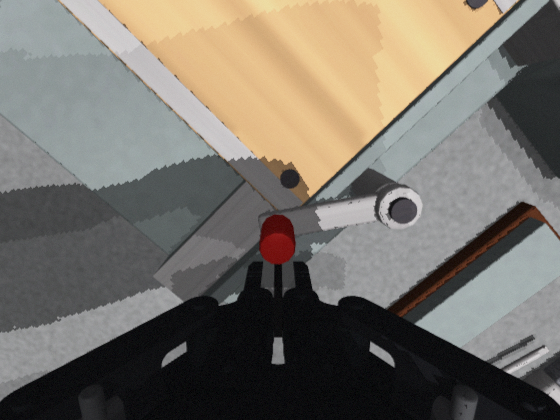

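The knob at (277,240) is held squarely in front of the tips and the bar has swung to about 0.6. I'll continue along the arc.

```bash
python3 -m pendant '[[[0.3,-0.01,0],0,1],[[0.3,-0.01,0],0,1],[[0.3,-0.01,0],0,1],[[0.29,0.08,0],0,1],[[0.29,0.08,0],0,1],[[0.29,0.08,0],0,1]]'; python3 st.py
python3 -m pendant '[[[0.26,0.15,0],0,1],[[0.26,0.15,0],0,1],[[0.2,0.16,0],0,1],[[0.1,0.08,0],0,1],[[0,0,0],0,1]]'; python3 st.py
python3 - <<'E'
from h import *
w=env.read_camera("wrist");cv2.imwrite(f"pics/m_wrist.png",w["color"])
E
```

```text
clock: 16.15
tcp_pos: [0.5864, -0.104, 0.0853]
orientation: [0.0, 0.88, 0.475, 0.0]
wrist_force: [-2.0, -0.6, 0.6]
finger_gap: 0.0001
t 16.15 spl xyz mm [ -64.2 -103.6   85.3] yaw err 0.7852 F spl [-2.06 -0.15  0.6 ] gap 0.0001
clock: 16.77
tcp_pos: [0.6045, -0.0964, 0.0853]
orientation: [0.0, 0.88, 0.475, 0.0]
wrist_force: [0.0, 0.7, -0.5]
finger_gap: -0.0
t 16.77 spl xyz mm [-45.  -99.8  85.3] yaw err 0.7853 F spl [ 0.15  0.65 -0.47] gap -0.0
```

View pics/m_wrist.png

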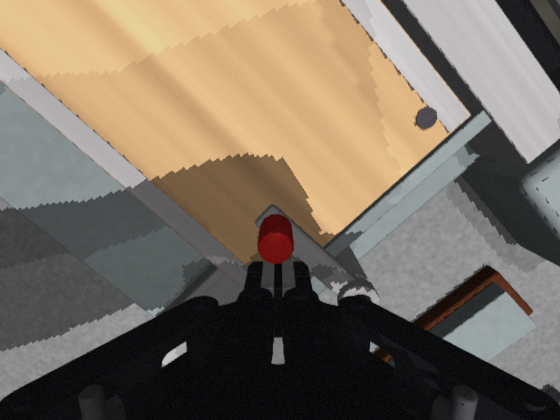

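The bar lies over the board's edge, with the knob at (276,238). I'll nudge it on until the stop can be felt.

```bash
python3 -m pendant '[[[0.1,0.07,0],0,1],[[0,0,0],0,1]]'; python3 st.py
python3 -m pendant '[[[0.07,0.05,0],0,1],[[0,0,0],0,1]]'; python3 st.py
```

```text
clock: 17.08
tcp_pos: [0.6064, -0.0957, 0.0854]
orientation: [0.0, 0.88, 0.475, 0.0]
wrist_force: [-1.4, -1.3, 0.2]
finger_gap: 0.0
t 17.07 spl xyz mm [-43.  -99.5  85.4] yaw err 0.7851 F spl [-1.62 -0.98  0.18] gap 0.0
clock: 17.32
tcp_pos: [0.608, -0.0952, 0.0854]
orientation: [0.0, 0.88, 0.475, 0.0]
wrist_force: [-1.5, -2.1, -0.3]
finger_gap: -0.0001
t 17.32 spl xyz mm [-41.3 -99.3  85.4] yaw err 0.785 F spl [-1.93 -1.74 -0.29] gap -0.0001
```

```bash
python3 -m pendant '[[[0.07,0.05,0],0,1],[[0,0,0],0,1]]'; python3 st.py
python3 -m pendant '[[[-0.3,-0.2,0],0,1],[[-0.6,0,0],0,1],[[-1,0,-0.5],0,1],[[-1,0,-1],0,1],[[-1,0,-1],0,1],[[-1,0,-1],0,1],[[-1,0,-1],0,1],[[-1,0,-1],0,1],[[0,0,0],0,1],[[0,0,0],0,1]]'; python3 st.py; python3 chk.py n
python3 - <<'E'
import cv2
im=cv2.imread("pics/n_top.png"); cv2.imwrite("pics/n_topz.png",cv2.resize(im[140:260,215:375],None,fx=5,fy=5,interpolation=cv2.INTER_CUBIC))
E
```

```text
clock: 17.58
tcp_pos: [0.6083, -0.095, 0.0853]
orientation: [0.0, 0.88, 0.475, -0.001]
wrist_force: [-4.6, -4.7, 2.7]
finger_gap: -0.0
t 17.57 spl xyz mm [-41.  -99.2  85.3] yaw err 0.7845 F spl [-5.48 -3.7   2.72] gap -0.0
clock: 18.82
tcp_pos: [0.5302, -0.2079, 0.1957]
orientation: [0.0, 0.88, 0.475, 0.0]
wrist_force: [0.3, -0.3, -0.5]
finger_gap: 0.0003
t 18.82 spl xyz mm [-140.4 -193.8  195.7] yaw err 0.7842 F spl [ 0.21 -0.38 -0.53] gap 0.0003
screw board mm [ 56.9 100.1]
screw board mm [ 58.7 -99.2]
screw board mm [-56.7 -99.8]
screw board mm [-57.9 100.2]
top 67 [[327.0, 208.8], [315.5, 155.6], [232.1, 171.3], [241.6, 225.1]]
  screws [[320.1, 203.7], [246.1, 217.8], [311.4, 162.5], [238.6, 176.3]]
top 74 [[327.2, 208.3], [315.7, 154.8], [231.8, 170.6], [241.4, 224.7]]
  screws [[320.3, 203.2], [245.9, 217.4], [311.5, 161.8], [238.4, 175.6]]
scene 67 [[263.4, 185.0], [229.5, 220.5], [306.1, 262.7], [336.4, 220.8]]
  screws [[264.2, 190.9], [328.1, 222.6], [238.2, 218.7], [304.5, 254.6]]
scene 74 [[263.3, 183.2], [229.2, 218.8], [306.2, 261.1], [336.7, 219.1]]
  screws [[264.1, 189.2], [328.3, 220.9], [237.9, 217.0], [304.6, 253.0]]
wrist 67 [[265.0, 78.7], [414.3, -84.4], [157.1, -442.8], [12.1, -190.1]]
  screws [[266.4, 47.3], [46.4, -193.1], [381.9, -81.9], [158.9, -381.9]]
wrist 74 [[264.6, 77.6], [418.6, -90.7], [152.2, -465.1], [3.1, -200.5]]
  screws [[266.1, 45.4], [38.6, -203.5], [385.1, -88.1], [154.3, -401.1]]
```

View pics/n_topz.png

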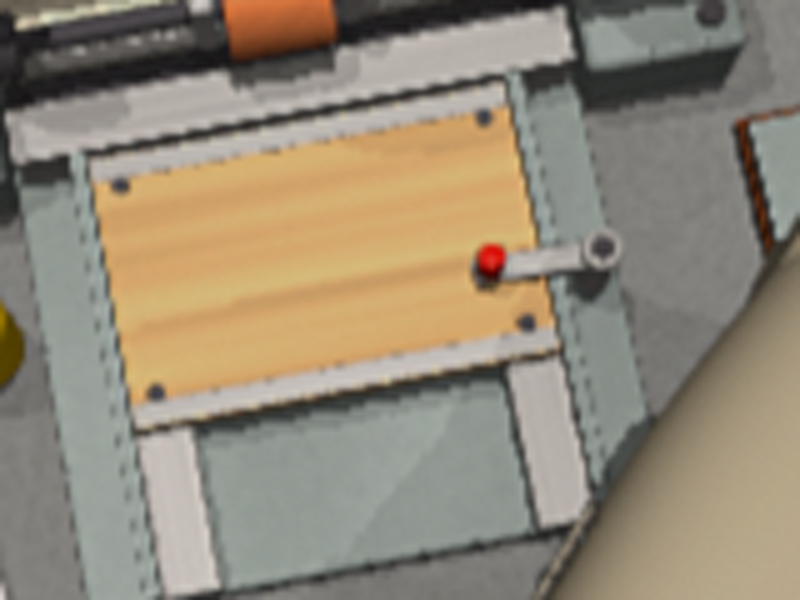

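View pics/n_wrist.png

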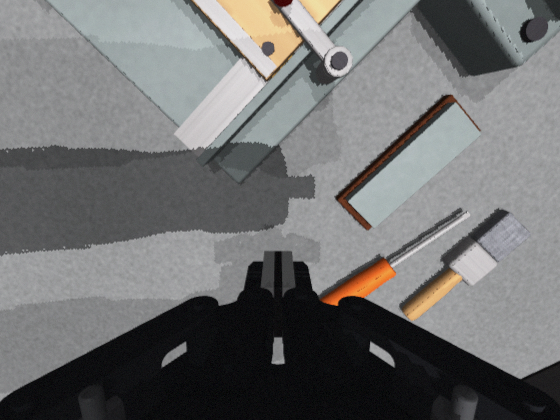

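View pics/n_scene.png

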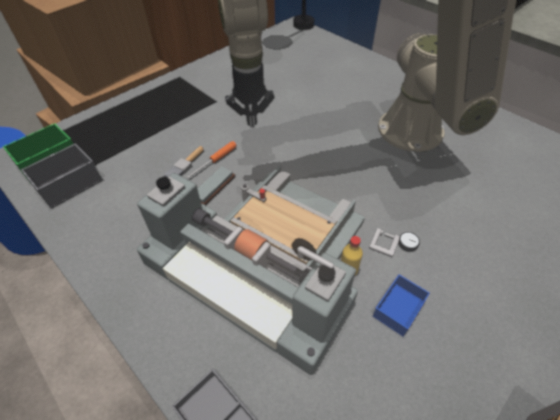

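The catch lies straight across the board, with the knob at zoom (490,260). The screws are unchanged, the bystanders are in place and the arm is clear. Handing in.

```bash
python3 -c "
from workcell import env
print(env.hand_in())"
```

```text
the job is handed in; nothing more can be done
None
```

The board is home in its notches and the catch is swung over its edge as far as it goes. I handed in at about 19 s of the 51 s allowed. No verdict is reported, so this rests on my own checks.

- **Board:** I pushed it along the rails with the open fingertips, reading about 2–3 N at the wrist. In the top view after the drop, its four screws sat within about 0.5 px of where they would be for a board lying flat at home. The wrist view also matched the lowered height rather than the raised one.
- **Catch:** I pushed the knob round with the shut fingers until the force rose to about 6–7 N at the stop. The last picture shows the bar straight across the board's edge and the board unmoved.
- **Surroundings:** The bottle, gauge, tub, whetstone, screwdriver and brush look undisturbed by eye; I did not measure them. The arm ended clear of everything.

**Less certain:**
- One nudge after the board dropped gave no clear rise in force. Its position along the rails, about 1 mm from home, therefore comes from the pictures rather than from feeling a stop.
- The scene camera could not clearly tell whether the front end was down. The top view and the catch passing freely over the board indicate it is.
- The network's board outline covered the whole machine, so I fitted the board and machine from hand-picked picture points instead.

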